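# Clamp the bottle with the turnbuckle

### The job

Stand the flat-sided nozzle bottle upright on the rubber seat of the bench clamp, midway between its two jaws with the bottle's narrow sides facing the jaws, and let go. Then turn the turnbuckle's middle body, upper spokes away from the robot towards the seat, until both jaws have drawn in and their spring pads are pressed well in against the bottle (going on to the end stop is fine). Keep the bottle upright and leave the lens case, lens pot and dropper bottle where they are.

Things in the scene. Friction and masses are not known exactly. Their poses are not given: they have to be found in the camera images.
- bottle_mid (a point): Loose flat-sided bottle with a pointed nozzle, about 0.1 kg, upright. Point: its centre, 66 mm over its underside. Body 34 mm along its x, 52 mm along its y, 96 mm tall; above it a neck and nozzle (22 mm thick and less) up to 132 mm. z up along the nozzle. Grasp across the 34 mm (along x), 55 to 85 mm over its underside.
- bottle: The same bottle; origin at the centre of its underside, axes as above.
- clamp: Bench clamp fixed to the worktop on a bed about 240 x 200 x 12 mm, turned by up to 0.25 rad. Origin on the worktop below the middle of the turnbuckle. x points from the turnbuckle to the seat (away from the robot), y along the turnbuckle's axis (left), z up. Two carriages slide on the bed along y, each carrying a threaded end and a jaw.
- seat (a point): Centre of the top of the clamp's rubber seat (60 x 50 mm), 15 mm over the worktop; axes of the clamp. The jaws stand at +y and -y of it; their pad faces are at y = +-(38 mm - 5 mm x turnbuckle angle in rad) until they touch the bottle. Jaws and pads reach 76 mm over the worktop. On the robot's side of the seat centre (-x) the spoke tips come to 74 mm, behind it is free.
- turn_axis (a point): Centre of the turnbuckle's middle body, on its level axis, 130 mm to -x of the seat centre, 70 mm over the worktop; axes of the clamp. Four steel spokes, 10 mm thick, 90 degrees apart in the plane y = 0, end in 16 mm balls, ball centres 48 mm from the axis. Hub 28 mm thick. Carriages: 63 mm or less (5 mm per rad) either side of y = 0, up to 86 mm over the worktop.
- turnbuckle (a joint): Angle of the middle body, rad, 0 to 3.4 (end stop); grows as the top goes to +x, drawing both jaws in 5 mm per rad. A spoke leans (angle - 0.70) from straight up towards +x, the others are 90 degrees on. Stiff: 0.2 Nm friction, 4 to 10 N at a spoke; stays where left. Pads touch the bottle at about 2.4, are pressed in 2 mm at 2.75, 5 mm at the stop.
- pad_left: Rubber-faced spring pad of the jaw at +y of the seat, 46 x 8 x 50 mm, origin at its centre, 49 mm over the worktop. Spring 2 N/mm, 6.5 mm of travel.
- pad_right: The same spring pad at the jaw at -y of the seat.
- lens_case_mid (a point): Bystander: flat lens case with two round screw caps, 36 x 72 x 18 mm, near the front edge; point at its centre.
- lens_pot_mid (a point): Bystander: round black screw pot, 66 mm across, 33 mm high, behind the clamp; point at its centre.
- dropper_mid (a point): Bystander: small round dropper bottle, 25 mm thick, 88 mm tall, standing at the back left; point at its centre.
Mind the look-alikes: they are no part of the job. Of the things like the bottle, leave any that is orange; of the rest the larger one is meant.

How it is judged:
On the way, in this order (a step that is already met when the one before it is completed fails the run):
1. the bottle stands upright on the seat between the open jaws, released (x of bottle_mid in the frame of seat between -0.018 and 0.018 m and y of bottle_mid in the frame of seat between -0.012 and 0.012 m and z of bottle_mid in the frame of seat between 0.061 and 0.071 m and angle between bottle_mid's own z axis and vertical below 0.15 rad and angle between the x axis of bottle_mid and the x axis of seat, either way round below 0.3 rad and contact force between the fingers and bottle below 0.3 N and linear speed of bottle below 0.02 m/s and value of joint turnbuckle below 2.3 rad), for 0.2 s.
2. the turnbuckle has been turned until both spring pads press on the bottle (contact force between each of pad_left, pad_right and bottle above 1.5 N and value of joint turnbuckle above 2.75 rad), for 0.2 s.
At the end, for the whole second after the job is handed in: The bottle stands upright (within 0.15 rad) on the seat, within 18 mm of its centre along x and 12 mm along y, its narrow sides to the jaws (within 0.3 rad), released and at rest; the turnbuckle stands at 2.75 rad or more and each pad presses on the bottle with over 1.5 N (all of step 2 and x of bottle_mid in the frame of seat between -0.018 and 0.018 m and y of bottle_mid in the frame of seat between -0.012 and 0.012 m and z of bottle_mid in the frame of seat between 0.061 and 0.071 m and angle between bottle_mid's own z axis and vertical below 0.15 rad and angle between the x axis of bottle_mid and the x axis of seat, either way round below 0.3 rad and contact force between the fingers and bottle below 0.3 N and linear speed of bottle below 0.02 m/s); the robot touches nothing.
It fails at once if the bottle is tipped by more than 0.5 rad (angle between bottle_mid's own z axis and vertical above 0.5 rad).
It fails at once if the lens case, lens pot or dropper bottle is moved by more than 30 mm (distance of any of lens_case_mid, lens_pot_mid, dropper_mid from where it was at the start of the episode above 0.03 m).
It also fails if it takes over 50 s, if anything falls off the work surface, if the arm or the gripper's body presses on something with over 40 N, if the wrist force passes 120 N, or if a joint passes its speed limit or range.

### The arm

A 6-joint arm with a two-finger parallel gripper is mounted at the origin on a cart in front of the work surface, level with it; the furniture and walls round the work are solid. World frame = base frame: x ahead of the robot, y to its left, z up, the work surface at z = 0. Lengths are in m, angles in rad, forces in N, time in s.
With the tool pointing down it reaches from about 0.4 to 0.825 m from the base axis. Payload 7 kg.
Tool frame: the origin (TCP) lies at the very end of the fingers, on their centre line; the grasp point (between the pads) lies ctrl.hold_point_z behind it (ctrl.hold_point_z is the distance from the TCP to the grasp point, in m); z points along the fingers, y is the line along which they close (so a half turn about z gives the same grasp; the last joint's range is limited). The gripper opens to 85 mm and grips with 20 to 120 N. Pads are 22 mm wide; open, the fingers measure 114 mm over their backs; the gripper's body (76 mm by 85 mm) begins 54 mm behind the grasp point. The pads swing forward as they close: fully open they stand 13 mm farther back than shut.
Start: joints at [1.554, 0.359, 0.012, 0, -1.224, -0.288], TCP at [0.203, 0.644, 0.231] pointing down, gripper open.
Joint ranges: [-3.07, 3.07], [-1.43, 2.12], [-1.02, 1.25], [-3.03, 1.67], [-3.05, -0], [-3.03, 3.03]. Speed limits (rad/s): [2.39, 2.39, 3.01, 3.14, 3.14, 3.14].

### API

Orientations are given as a unit quaternion [w, x, y, z].
In Python, from cell import ctrl gives the robot as it stands.
- The arm moves only by the tool servo_tool, never from a script. Its argument "plan" is a list of rows, each an object of numbers: "dx", "dy", "dz": the shift along the tool's x, y, z in cm; "turn": the turn about the tool's z in rad; "gripper": the opening, from 0 (shut) to 1 (fully open). A call has 1 to 10 rows; each row is the pose to reach, as a shift and turn from the pose commanded when the call began, along the tool's axes at that moment; what a row does not reach only later rows make up. A row lasts 1/12 s, in which the tool goes at most 41.7 mm and 7.16 degrees, less where a joint would pass 70% of its speed; a pose out of reach is approached as far as the arm can. A call with a gripper value outside its range is refused whole. The fingers move at their own pace and stop on an object; the grip force is fixed at half the most. Time passes only in rows, so rows that repeat a pose let the fingers close. It gives the time, the measured TCP pose, the force, the opening and the grip force at its end, in the units of the state.
- ctrl.read_state(): the state, without advancing time (a new reading comes with each control period).
- ctrl.snapshot(name): name is "side" or "top"; returns the picture (384x512x3 uint8, red, green, blue); there is no depth.
- ctrl.get_calibration(name): a dict with "vertical_fov" (degrees; the focal length in pixels is half the picture's height over the tangent of half this angle, whatever the lens; pixels are square), "cx", "cy" (the principal point, pixels), "cam_to_world" (4x4, takes a point from camera to world coordinates). Camera axes: x right, y down, z forward; pixel columns grow to the right and rows downward; lengths in m; the calibration is good to about 2 mm. A picture is of the moment at which its call begins. get_calibration takes no time and is no camera call.
- ctrl.hand_in(): hands the job in; it is judged then, once.
The state is a dict: "time_s": time; "joint_positions": joint angles; "qd": joint speeds; "effort": joint torques, N m; "position": TCP position; "tool_rot": TCP orientation; "ft_force": force on the tool from outside, world axes, zero at the start; "torque": the same for the moment, N m; "opening": finger opening in m; "grip_force": force on a finger pad.
Only numpy, scipy, OpenCV 4.12 (cv2) and the standard library are available. Lean on these libraries where they do the work, as an engineer would, in place of code of your own. Each camera call takes 0.05 s, during which the arm holds its last target. There are 200 camera calls.

## Working session

There is one attempt and no reset: what is moved stays moved. The work goes in short steps, Python scripts to look and compute and a tool call to move; the robot and the scene stay as the last step left them, time stands still between calls to the robot, and variables do not carry over. Pictures are saved under pics/ and viewed, at most 10 in all, crops included, and the job is handed in when it is done.

Besides the shell and the picture viewer there is one more tool, called after "Call:" by a JSON object that holds its "api" and its "payload". servo_tool: Moves the arm, as the interface text tells. Its arguments: {"type":"object","properties":{"plan":{"type":"array","items":{"type":"object","properties":{"dx":{"type":"number"},"dy":{"type":"number"},"dz":{"type":"number"},"turn":{"type":"number"},"gripper":{"type":"number"}}}}},"required":["plan"]}

```bash
mkdir -p pics; python3 - <<'E'
from cell import ctrl
import cv2
for n in("side","top"):
    im=ctrl.snapshot(n); cv2.imwrite(f"pics/{n}0.png",im[:,:,::-1]); c=ctrl.get_calibration(n); print(n,c)
s=ctrl.read_state(); print(s, ctrl.hold_point_z)
E
```

```text
side {'vertical_fov': 45.020141670449874, 'cx': 247.63834094777945, 'cy': 192.90963290925177, 'cam_to_world': array([[-0.96994307,  0.17482297, -0.16925533,  0.73021274],
       [ 0.24331943,  0.68976901, -0.68191962,  0.73826289],
       [-0.00246814, -0.70260632, -0.7115745 ,  0.82405817],
       [ 0.        ,  0.        ,  0.        ,  1.        ]])}
top {'vertical_fov': 44.12794371874941, 'cx': 260.30614283404424, 'cy': 189.50207771655153, 'cam_to_world': array([[-0.02161056, -0.99457544,  0.10174811,  0.45883229],
       [-0.9997637 ,  0.02125887, -0.00453971,  0.06062487],
       [ 0.00235204, -0.10182217, -0.99479984,  1.17247204],
       [ 0.        ,  0.        ,  0.        ,  1.        ]])}
{'time_s': 0.1, 'joint_positions': array([ 1.55406558e+00,  3.59278248e-01,  1.11701640e-02, -2.61856281e-04,
       -1.22411732e+00, -2.88100970e-01]), 'qd': array([ 0.00013175, -0.00108398,  0.00278506,  0.00065498, -0.00034557,
        0.00026314]), 'effort': array([-2.65801893e-03, -5.84763730e+01,  2.94109637e+01,  6.95441857e+00,
       -3.15935540e-03,  1.06511258e-06]), 'position': array([0.20250157, 0.64346652, 0.2304983 ]), 'tool_rot': array([ 7.24622471e-04,  9.88400143e-01, -1.51870444e-01, -2.53205748e-05]), 'ft_force': array([-0.29832639, -0.41656435,  0.91045761]), 'torque': array([-0.01911402,  0.01697994,  0.01510969]), 'grip_force': 0.0, 'opening': 0.08556257508596356} 0.0187
```

View pics/side0.png

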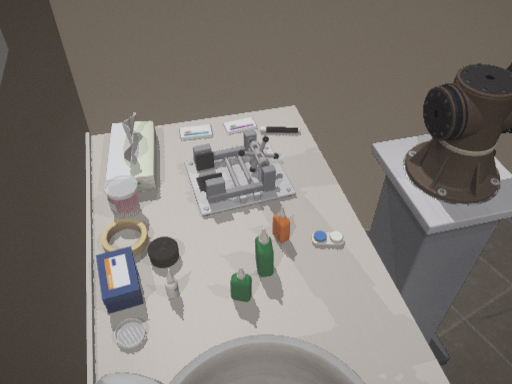

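View pics/top0.png

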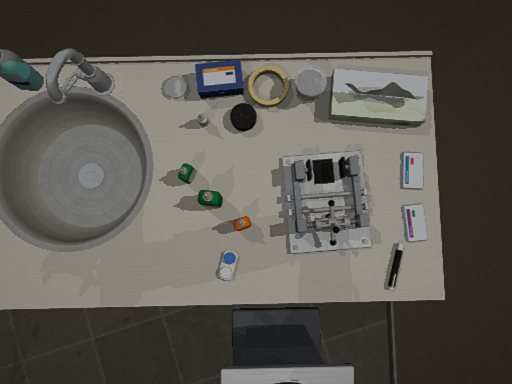

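Candidates for the bottle: the large green one (top 208,198; side 264,255), a small green one (187,173; 241,286) and an orange one (242,223; 281,227). By the description I choose the large green one. I'll check it in a close crop.

```bash
python3 - <<'E'
import cv2, numpy as np
t=cv2.imread("pics/top0.png"); s=cv2.imread("pics/side0.png")
R=lambda im,x,y,w,h,k:cv2.resize(im[y:y+h,x:x+w],None,fx=k,fy=k,interpolation=cv2.INTER_CUBIC)
a=np.hstack([R(t,170,150,80,60,5),R(s,215,215,80,60*1,5)])
b=np.hstack([R(t,277,145,100,75,4),R(t,277,185,100,75,4)])
cv2.imwrite("pics/crop1.png",np.vstack([a,b]))
cv2.imwrite("pics/crop2.png",R(s,180,120,125,95,6))
E
```

```text
(no output)
```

View pics/crop1.png

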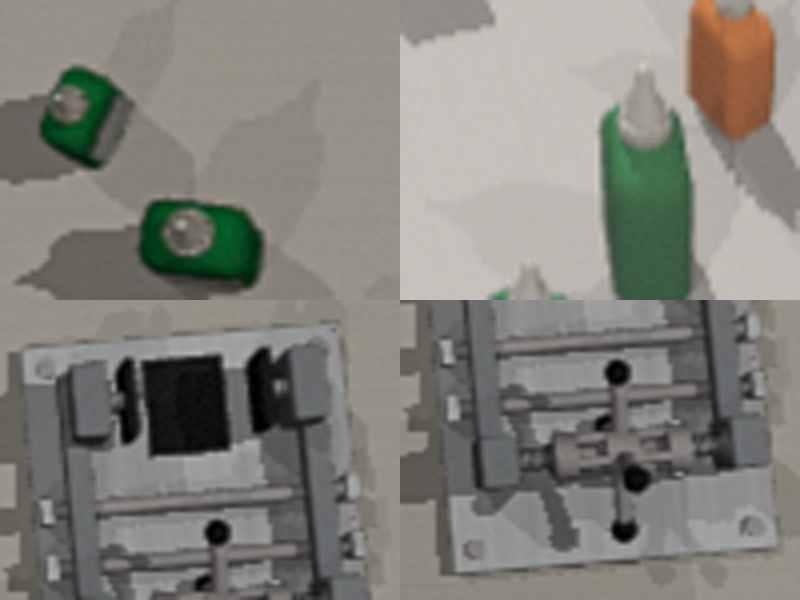

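View pics/crop2.png

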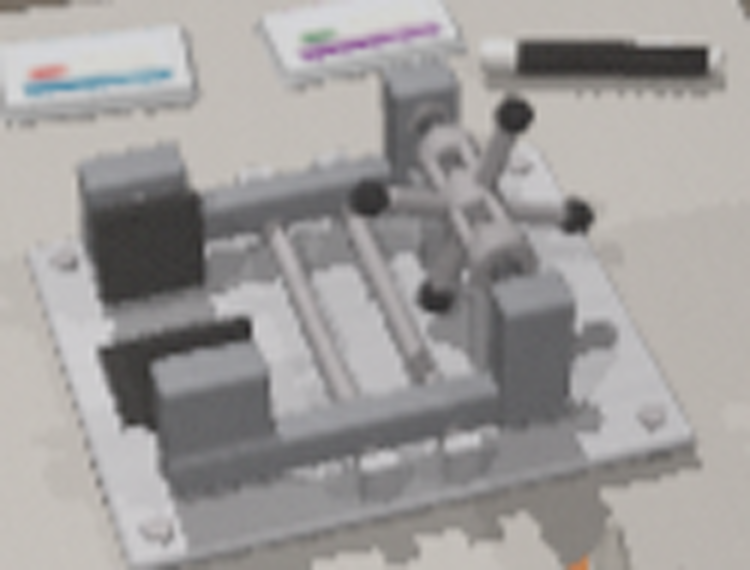

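The crop confirms the large green bottle (wide, at top 208,198). The clamp's seat is near (323,171) in the top view. The spoke balls are near (331,203), (336,229) and (333,242). I'll fit the poses.

```bash
cat >h.py <<'E'
import numpy as np, cv2
from cell import ctrl
def proj(n,P):
    c=ctrl.get_calibration(n); f=192/np.tan(np.radians(c["vertical_fov"]/2))
    M=np.linalg.inv(c["cam_to_world"]); q=np.atleast_2d(P)@M[:3,:3].T+M[:3,3]
    return q[:,:2]/q[:,2:]*f+[c["cx"],c["cy"]]
def rz(a): return np.array([[np.cos(a),-np.sin(a),0],[np.sin(a),np.cos(a),0],[0,0,1]])
def green(im,lo=(50,110,25),hi=(85,255,255)):
    return cv2.inRange(cv2.cvtColor(im,cv2.COLOR_RGB2HSV),lo,hi)
def mask_at(im,p):
    m=green(im); m=cv2.morphologyEx(m,cv2.MORPH_CLOSE,np.ones((3,3)))
    n,l,st,ce=cv2.connectedComponentsWithStats(m)
    k=1+np.argmin(np.linalg.norm(ce[1:]-p,axis=1)+1e3*(st[1:,4]<40)); return l==k,st[k],ce[k]
def balls(px,py,yaw,th):
    return [np.array([px,py,.07])+rz(yaw)@[.048*np.sin(th-.7+k*np.pi/2),0,.048*np.cos(th-.7+k*np.pi/2)] for k in range(4)]
E
python3 - <<'E'
from h import *
from scipy.optimize import least_squares,minimize
ims={n:cv2.imread(f"pics/{n}0.png")[:,:,::-1].copy() for n in("top","side")}
# clamp
C=np.array([[.03,.03],[.03,-.03],[-.03,.03],[-.03,-.03]])
seat=np.array([[.03,.025,.015],[.03,-.025,.015],[-.03,-.025,.015],[-.03,.025,.015]])
so=np.array([[313.25,161.25],[332.5,158.75],[334,182.5],[314.5,183.75]])
bed=np.array([[282.5,157],[362,150.5],[371.5,247],[290.75,253]])
bt=np.array([[331.25,203.25],[335.75,229.5],[332.75,242.5]])
bs=np.array([[265.5,139.2],[242,152.8],[275.8,155.8],[252.8,169.2]])
def res(v):
    x,y,a,th,b=v; T=np.array([x,y,0]); R=rz(a)
    r=[proj("top",(seat+[.13,0,0])@R.T+T)-so]
    B=np.array([[b+.1,.12,.012],[b+.1,-.12,.012],[b-.1,-.12,.012],[b-.1,.12,.012]])
    B2=B.copy()
    r.append(proj("top",B2@R.T+T)-bed)
    q=balls(x,y,a,th); r.append(proj("top",np.array([q[1],q[0],q[3]]))-bt)
    r.append(proj("side",np.array([q[0],q[1],q[3],q[2]]))-bs)
    return np.concatenate([i.ravel() for i in r])
for sw in(0,):
    o=least_squares(res,[.45,-.12,.05,0,.06],loss="soft_l1"); print(o.x,o.cost); print(res(o.x).reshape(-1,2).round(1))
x,y,a,th,b=o.x; print("seat",np.array([x,y,0])+rz(a)@[.13,0,.015]); print("balls",np.round(balls(x,y,a,th),3))
# bottle
pr={"top":(208,198),"side":(264,258)}
M={n:mask_at(ims[n],pr[n]) for n in pr}; print([(m[1],m[2]) for m in M.values()])
c=.006
def iou(v,d=4):
    s=0
    sec=[(sx*(.017-e),sy*(.026-f)) for sx in(1,-1) for sy in(1,-1) for e,f in((0,c),(c,0))]
    P=np.array([[X,Y,z] for X,Y in sec for z in(0,.09)]+[[X*.8,Y*.85,.096] for X,Y in sec])@rz(v[2]).T+[v[0],v[1],0]
    for n in pr:
        h=cv2.convexHull((proj(n,P)*16).astype(np.float32)).astype(np.int32); k=np.zeros((384,512),np.uint8)
        k8=np.zeros((384*4,512*4),np.uint8); cv2.fillConvexPoly(k8,(h/4+1.5).round().astype(np.int32),1)
        m8=cv2.resize(M[n][0].astype(np.uint8),None,fx=4,fy=4,interpolation=cv2.INTER_NEAREST)
        s+=(k8&m8).sum()/(k8|m8).sum()
    return -s
best=min((minimize(iou,[gx,.18,g],method="Nelder-Mead",options=dict(initial_simplex=np.array([[gx,.18,g],[gx+.02,.18,g],[gx,.2,g],[gx,.18,g+.3]]))) for gx in(.53,.56) for g in(-.3,0,.3)),key=lambda r:r.fun)
print(best.x,best.fun)
E
```

```text
[ 0.48964969 -0.10888797  0.05580491  0.35665788  0.04901697] 59.09353809541983
[[-0.9 -1.3]
 [ 0.  -0.4]
 [ 0.8 -0.1]
 [ 0.   0.2]
 [-8.1 10.4]
 [ 8.9  9.5]
 [ 7.7 -6.1]
 [-9.7 -4.4]
 [-0.2 -0. ]
 [-0.1  0.2]
 [-0.2  0. ]
 [ 0.4 -0.5]
 [-0.1 -0.1]
 [ 0.3 -0.3]
 [ 0.2 -0.3]]
seat [ 0.61944732 -0.1016371   0.015     ]
balls [[ 0.474 -0.11   0.115]
 [ 0.535 -0.106  0.086]
 [ 0.506 -0.108  0.025]
 [ 0.445 -0.111  0.054]]
[(array([198, 190,  24,  17, 226], dtype=int32), array([210.4380531, 198.7300885])), (array([257, 238,   8,  16,  45], dtype=int32), array([259.86666667, 247.51111111]))]
[ 0.55488503  0.17567461 -0.27575158] -0.6183370941412595
```

```bash
sed -i 's/lo=(50,110,25)/lo=(48,60,20)/' h.py; python3 - <<'E'
from h import *
from scipy.optimize import least_squares,minimize
ims={n:cv2.imread(f"pics/{n}0.png")[:,:,::-1].copy() for n in("top","side")}
seat=np.array([[.03,.025,.015],[.03,-.025,.015],[-.03,-.025,.015],[-.03,.025,.015]])
so=np.array([[313.25,161.25],[332.5,158.75],[334,182.5],[314.5,183.75]])
bed=np.array([[282.5,157],[362,150.5],[371.5,247],[290.75,253]])
bt=np.array([[331.25,203.25],[335.75,229.5],[332.75,242.5]])
bs=np.array([[265.5,139.2],[242,152.8],[275.8,155.8],[252.8,169.2]])
def res(v):
    x,y,a,th,b=v; T=np.array([x,y,0]); R=rz(a)
    r=[proj("top",(seat+[.13,0,0])@R.T+T)-so]
    B=np.array([[b+.12,.1,.012],[b+.12,-.1,.012],[b-.12,-.1,.012],[b-.12,.1,.012]])
    r.append(proj("top",B@R.T+T)-bed)
    q=balls(x,y,a,th); r.append(proj("top",np.array([q[1],q[0],q[3]]))-bt)
    r.append(proj("side",np.array([q[0],q[1],q[3],q[2]]))-bs)
    return np.concatenate([i.ravel() for i in r])
o=least_squares(res,[.49,-.11,.05,.3,.06],loss="soft_l1"); print(o.x.round(4),o.cost); print(res(o.x).reshape(-1,2).round(1).tolist())
x,y,a,th,b=o.x; print("seat",np.array([x,y,0])+rz(a)@[.13,0,.015]); print("balls",np.round(balls(x,y,a,th),3))
pr={"top":(208,198),"side":(264,258)}
M={n:mask_at(ims[n],pr[n]) for n in pr}; print([(m[1],m[2]) for m in M.values()])
c=.006
def iou(v):
    s=0
    sec=[(sx*(.017-e),sy*(.026-f)) for sx in(1,-1) for sy in(1,-1) for e,f in((0,c),(c,0))]
    P=np.array([[X,Y,z] for X,Y in sec for z in(0,.09)]+[[X*.8,Y*.85,.096] for X,Y in sec])@rz(v[2]).T+[v[0],v[1],0]
    for n in pr:
        h=cv2.convexHull(proj(n,P).astype(np.float32)); k=np.zeros((1536,2048),np.uint8)
        cv2.fillConvexPoly(k,(h*4+1.5).round().astype(np.int32),1)
        m=cv2.resize(M[n][0].astype(np.uint8),None,fx=4,fy=4,interpolation=cv2.INTER_NEAREST)
        s+=(k&m).sum()/(k|m).sum()
    return -s
best=min((minimize(iou,[gx,.18,g],method="Nelder-Mead",options=dict(initial_simplex=np.array([[gx,.18,g],[gx+.02,.18,g],[gx,.2,g],[gx,.18,g+.3]]))) for gx in(.53,.56) for g in(-.3,0,.3)),key=lambda r:r.fun)
print(best.x,best.fun)
E
```

```text
[ 0.4896 -0.1092  0.0554  0.357   0.0552] 2.922393507394681
[[-0.7, -1.3], [0.2, -0.4], [0.9, -0.1], [0.2, 0.2], [-0.7, -0.6], [-0.0, -0.2], [0.2, 0.3], [-0.9, 0.7], [-0.0, -0.0], [0.0, 0.2], [-0.0, 0.0], [0.4, -0.6], [-0.2, -0.1], [0.3, -0.3], [0.2, -0.4]]
seat [ 0.61944929 -0.10202169  0.015     ]
balls [[ 0.474 -0.11   0.115]
 [ 0.535 -0.107  0.086]
 [ 0.506 -0.108  0.025]
 [ 0.445 -0.112  0.054]]
[(array([198, 190,  24,  17, 260], dtype=int32), array([210.16923077, 198.32692308])), (array([256, 237,  17,  40, 519], dtype=int32), array([264.29479769, 258.18304432]))]
[ 0.55567916  0.17520174 -0.23765311] -1.2895067014663424
```

```bash
python3 - <<'E'
from h import *
ims={n:cv2.imread(f"pics/{n}0.png")[:,:,::-1].copy() for n in("top","side")}
pr={"top":(208,198),"side":(264,258)}; out=[]
for n in pr:
    P=np.array([[sx*.017,sy*.026,z] for z in(0,.096) for sx,sy in((1,1),(1,-1),(-1,-1),(-1,1))])@rz(-.238).T+[.5557,.1752,0]
    p=proj(n,P); print(n,p.round(1).tolist()); print(proj(n,[[.5557,.1752,.132]]))
    x,y=pr[n]; x-=32;y-=30
    im=cv2.resize(ims[n][y:y+60,x:x+64],None,fx=6,fy=6,interpolation=cv2.INTER_CUBIC)
    m=cv2.resize(mask_at(ims[n],pr[n])[0][y:y+60,x:x+64].astype(np.uint8),None,fx=6,fy=6,interpolation=0)
    cv2.drawContours(im,cv2.findContours(m,0,2)[0],-1,(255,255,0),1)
    for k in(0,4): cv2.polylines(im,[((p[k:k+4]-[x,y]+.5)*6).astype(np.int32)],True,(255,0,255),1)
    out.append(im)
cv2.imwrite("pics/c3.png",np.hstack(out)[:,:,::-1])
E
```

```text
top [[203.5, 190.9], [223.9, 195.3], [220.9, 208.7], [200.4, 204.2], [198.6, 186.7], [220.8, 191.6], [217.5, 206.1], [195.2, 201.2]]
[[206.29270722 194.9613662 ]]
side [[255.9, 277.3], [255.4, 257.4], [270.9, 257.3], [271.9, 277.1], [256.4, 249.4], [255.9, 229.1], [272.4, 229.0], [273.6, 249.2]]
[[265.01111235 227.35320868]]
```

View pics/c3.png

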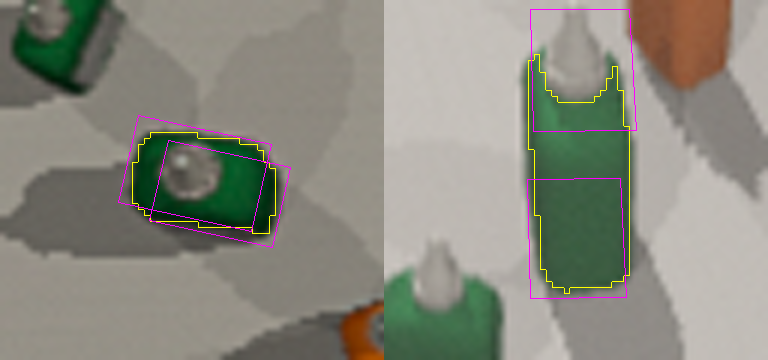

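```bash
python3 - <<'E'
from h import *
from scipy.optimize import minimize
pr={"top":(208,198),"side":(264,258)}; M={}
for n in pr:
    m=mask_at(cv2.imread(f"pics/{n}0.png")[:,:,::-1].copy(),pr[n])[0].astype(np.uint8)
    m=cv2.resize(m*255,None,fx=4,fy=4,interpolation=cv2.INTER_LINEAR)>127
    h=cv2.convexHull(np.argwhere(m)[:,::-1].astype(np.int32)); k=np.zeros(m.shape,np.uint8); cv2.fillConvexPoly(k,h,1); M[n]=k
def iou(v,c=.006,full=0):
    sec=[(sx*(.017-e),sy*(.026-f)) for sx in(1,-1) for sy in(1,-1) for e,f in((0,c),(c,0))]
    P=np.array([[X,Y,z] for X,Y in sec for z in(0,.088)]+[[X*.7,Y*.8,.096] for X,Y in sec])@rz(v[2]).T+[v[0],v[1],0]
    s=[]
    for n in pr:
        h=cv2.convexHull((proj(n,P)*4+1.5).round().astype(np.int32)); k=np.zeros((1536,2048),np.uint8)
        cv2.fillConvexPoly(k,h,1); s.append((k&M[n]).sum()/(k|M[n]).sum())
    return s if full else -sum(s)
for c in(.004,.008):
  r=min((minimize(iou,[.555,.178,g],args=(c,),method="Nelder-Mead",options=dict(initial_simplex=np.array([[.555,.178,g],[.57,.178,g],[.555,.19,g],[.555,.178,g+.2]]))) for g in(-.3,-.1,.1)),key=lambda r:r.fun)
  print(r.x,iou(r.x,c,1))
E
```

```text
Traceback (most recent call last):
  File "h.py", line 4, in proj
    c=ctrl.get_calibration(n); f=192/np.tan(np.radians(c["vertical_fov"]/2))
ValueError: time passes only in moves, steps and waits
```

```bash
sed -i 's/^def proj/CAL={n:ctrl.get_calibration(n) for n in("top","side")}\ndef proj/; s/c=ctrl.get_calibration(n); f/c=CAL[n]; f/' h.py; cat > fit.py <<'E'
from h import *
from scipy.optimize import minimize
def fit(pr,ims,x0,z0=0):
    M={}
    for n in pr:
        m=mask_at(ims[n],pr[n])[0].astype(np.uint8)
        m=cv2.resize(m*255,None,fx=4,fy=4,interpolation=cv2.INTER_LINEAR)>127
        h=cv2.convexHull(np.argwhere(m)[:,::-1].astype(np.int32)); k=np.zeros(m.shape,np.uint8); cv2.fillConvexPoly(k,h,1); M[n]=k
    def iou(v,c=.006,full=0):
        sec=[(sx*(.017-e),sy*(.026-f)) for sx in(1,-1) for sy in(1,-1) for e,f in((0,c),(c,0))]
        P=np.array([[X,Y,z] for X,Y in sec for z in(0,.088)]+[[X*.7,Y*.8,.096] for X,Y in sec])@rz(v[2]).T+[v[0],v[1],z0]
        s=[]
        for n in pr:
            h=cv2.convexHull((proj(n,P)*4+1.5).round().astype(np.int32)); k=np.zeros((1536,2048),np.uint8)
            cv2.fillConvexPoly(k,h,1); s.append((k&M[n]).sum()/(k|M[n]).sum())
        return s if full else -sum(s)
    for c in(.004,.008):
      r=min((minimize(iou,[*x0,g],args=(c,),method="Nelder-Mead",options=dict(initial_simplex=np.array([[*x0,g],[x0[0]+.015,x0[1],g],[x0[0],x0[1]+.015,g],[*x0,g+.2]]))) for g in(-.3,-.1,.1)),key=lambda r:r.fun)
      print(r.x.round(4),iou(r.x,c,1))
E
python3 - <<'E'
from fit import *
fit({"top":(208,198),"side":(264,258)},{n:cv2.imread(f"pics/{n}0.png")[:,:,::-1].copy() for n in("top","side")},(.555,.175))
q=ctrl.read_state()["tool_rot"]; print(q)
E
```

```text
[ 0.5555  0.1749 -0.2325] [np.float64(0.8433716707021792), np.float64(0.763912974932997)]
[ 0.5557  0.1757 -0.2297] [np.float64(0.8844494166533482), np.float64(0.7837640768046666)]
[ 7.24622471e-04  9.88400143e-01 -1.51870444e-01 -2.53205748e-05]
```

```bash
cat > fit.py <<'E'
from h import *
from scipy.optimize import differential_evolution
def fit(pr,ims,x0,z0=0,dz=0):
    M={}
    for n in pr:
        m=mask_at(ims[n],pr[n])[0].astype(np.uint8)
        m=cv2.resize(m*255,None,fx=4,fy=4,interpolation=cv2.INTER_LINEAR)>127
        h=cv2.convexHull(np.argwhere(m)[:,::-1].astype(np.int32)); k=np.zeros(m.shape,np.uint8); cv2.fillConvexPoly(k,h,1); M[n]=k
    def iou(v,full=0):
        c,z1,sx_,sy_=v[3:]
        sec=[(sx*(.017-e),sy*(.026-f)) for sx in(1,-1) for sy in(1,-1) for e,f in((0,c),(c,0))]
        P=np.array([[X,Y,z] for X,Y in sec for z in(.002,z1)]+[[X*sx_,Y*sy_,.094] for X,Y in sec])@rz(v[2]).T+[v[0],v[1],z0]
        s=[]
        for n in pr:
            h=cv2.convexHull((proj(n,P)*4+1.5).round().astype(np.int32)); k=np.zeros((1536,2048),np.uint8)
            cv2.fillConvexPoly(k,h,1); s.append((k&M[n]).sum()/(k|M[n]).sum())
        return s if full else -sum(s)
    r=differential_evolution(iou,[(x0[0]-.02,x0[0]+.02),(x0[1]-.02,x0[1]+.02),(-.5,.4),(.002,.012),(.06,.094),(.3,1),(.3,1)],seed=1,maxiter=25,popsize=8,polish=False)
    print(r.x.round(4),iou(r.x,1))
E
time python3 - <<'E'
from fit import *
fit({"top":(208,198),"side":(264,258)},{n:cv2.imread(f"pics/{n}0.png")[:,:,::-1].copy() for n in("top","side")},(.555,.175))
q=ctrl.read_state()["tool_rot"]; print(q)
E
```

```text
[ 0.557   0.1766 -0.2055  0.0088  0.0709  0.5216  0.3151] [np.float64(0.9258691206543967), np.float64(0.875380780947106)]
[ 7.24622471e-04  9.88400143e-01 -1.51870444e-01 -2.53205748e-05]
real	0m5.549s
user	0m4.890s
sys	0m1.232s
```

The bottle is at about (0.555, 0.174) with yaw -0.17, and the seat at (0.619, -0.102) with yaw 0.055. The turnbuckle starts near 0.36 rad. I'll move above the bottle first.

Call:
{"api": "servo_tool", "payload": {"plan": [{"dx": 47.7, "dy": 34.2, "dz": 0, "turn": 1.44, "gripper": 1}, {"dx": 47.7, "dy": 34.2, "dz": 0, "turn": 1.44, "gripper": 1}, {"dx": 47.7, "dy": 34.2, "dz": 0, "turn": 1.44, "gripper": 1}, {"dx": 47.7, "dy": 34.2, "dz": 0, "turn": 1.44, "gripper": 1}, {"dx": 47.7, "dy": 34.2, "dz": 0, "turn": 1.44, "gripper": 1}, {"dx": 47.7, "dy": 34.2, "dz": 0, "turn": 1.44, "gripper": 1}, {"dx": 47.7, "dy": 34.2, "dz": 0, "turn": 1.44, "gripper": 1}, {"dx": 47.7, "dy": 34.2, "dz": 0, "turn": 1.44, "gripper": 1}, {"dx": 47.7, "dy": 34.2, "dz": 0, "turn": 1.44, "gripper": 1}, {"dx": 47.7, "dy": 34.2, "dz": 0, "turn": 1.44, "gripper": 1}]}}

```text
time_s: 0.93
position: [0.4533, 0.3087, 0.2313]
tool_rot: [0.0, 0.711, -0.704, -0.0]
ft_force: [0.5, 1.1, -1.1]
opening: 0.0854
grip_force: 0.0
```

```bash
cat > go.py <<'E'
import sys; from cell import ctrl; import numpy as np
# args: x y z yaw(of tool x)
x,y,z,a=map(float,sys.argv[1:5]); s=ctrl.read_state(); q=s["tool_rot"]; t=2*np.arctan2(q[2],q[1])
d=np.array([x,y,z])-s["position"]; tx=np.array([np.cos(t),np.sin(t)]); ty=np.array([np.sin(t),-np.cos(t)])
w=lambda v:(v+np.pi)%(2*np.pi)-np.pi
print("t",s["time_s"],"dx dy dz cm",(100*d[:2]@tx).round(2),(100*d[:2]@ty).round(2),(-100*d[2]).round(2),"turn",w(t-a).round(3),"pos",s["position"].round(4),"yaw",round(w(t),3),"F",s["ft_force"].round(1),"open",s["opening"],s["grip_force"])
E
python3 go.py .555 .174 .2305 -1.741
```

```text
t 0.9333 dx dy dz cm 13.57 -10.03 0.08 turn 0.18 pos [0.4533 0.3087 0.2313] yaw -1.561 F [ 0.5  1.1 -1.1] open 0.08536655623253625 0.0
```

Call:
{"api": "servo_tool", "payload": {"plan": [{"dx": 13.6, "dy": -10, "dz": 0, "turn": 0.18, "gripper": 1}, {"dx": 13.6, "dy": -10, "dz": 0, "turn": 0.18, "gripper": 1}, {"dx": 13.6, "dy": -10, "dz": 0, "turn": 0.18, "gripper": 1}, {"dx": 13.6, "dy": -10, "dz": 0, "turn": 0.18, "gripper": 1}, {"dx": 13.6, "dy": -10, "dz": 0, "turn": 0.18, "gripper": 1}, {"dx": 13.6, "dy": -10, "dz": 0, "turn": 0.18, "gripper": 1}, {"dx": 13.6, "dy": -10, "dz": 0, "turn": 0.18, "gripper": 1}]}}

```text
time_s: 1.52
position: [0.5547, 0.1758, 0.2308]
tool_rot: [-0.0, -0.646, 0.763, 0.0]
ft_force: [-0.1, 0.9, 0.2]
opening: 0.0854
grip_force: 0.0
```

```bash
python3 go.py .555 .174 .062 -1.741
```

```text
t 1.5167 dx dy dz cm 0.17 -0.06 16.88 turn 0.005 pos [0.5547 0.1758 0.2308] yaw -1.736 F [-0.1  0.9  0.2] open 0.08538067339946155 0.0
```

Call:
{"api": "servo_tool", "payload": {"plan": [{"dx": 0.1, "dy": 0, "dz": 4, "gripper": 1}, {"dx": 0.1, "dy": 0, "dz": 8, "gripper": 1}, {"dx": 0.1, "dy": 0, "dz": 11, "gripper": 1}, {"dx": 0.1, "dy": 0, "dz": 13.5, "gripper": 1}, {"dx": 0.1, "dy": 0, "dz": 15.3, "gripper": 1}, {"dx": 0.1, "dy": 0, "dz": 16.3, "gripper": 1}, {"dx": 0.1, "dy": 0, "dz": 16.8, "gripper": 1}, {"dx": 0.1, "dy": 0, "dz": 16.8, "gripper": 1}]}}

```text
validation failed for argument at $.pl...
```

Call:
{"api": "servo_tool", "payload": {"plan": [{"gripper": 0.3}, {"gripper": 0.3}, {"gripper": 0.3}, {"gripper": 0.3}, {"gripper": 0.3}, {"gripper": 0.3}, {"gripper": 0.3}, {"gripper": 0.3}]}}

```text
validation failed for argument at $.pl...
```

Call:
{"api": "servo_tool", "payload": {"plan": [{"dx": 0.1, "dy": 0, "dz": 4, "turn": 0, "gripper": 1}, {"dx": 0.1, "dy": 0, "dz": 8, "turn": 0, "gripper": 1}, {"dx": 0.1, "dy": 0, "dz": 11, "turn": 0, "gripper": 1}, {"dx": 0.1, "dy": 0, "dz": 13.5, "turn": 0, "gripper": 1}, {"dx": 0.1, "dy": 0, "dz": 15.3, "turn": 0, "gripper": 1}, {"dx": 0.1, "dy": 0, "dz": 16.3, "turn": 0, "gripper": 1}, {"dx": 0.1, "dy": 0, "dz": 16.8, "turn": 0, "gripper": 1}, {"dx": 0.1, "dy": 0, "dz": 16.8, "turn": 0, "gripper": 1}]}}

```text
time_s: 2.18
position: [0.5542, 0.176, 0.0628]
tool_rot: [-0.001, -0.647, 0.762, 0.0]
ft_force: [-0.8, -0.8, 1.2]
opening: 0.0859
grip_force: 0.0
```

```bash
python3 go.py .555 .174 .062 -1.741; python3 - <<'E'
from h import *
a=ctrl.snapshot("side")[190:300,200:330]; b=ctrl.snapshot("top")[140:250,150:280]
cv2.imwrite("pics/p4.png",cv2.resize(np.hstack([a,b]),None,fx=3,fy=3,interpolation=2)[:,:,::-1])
E
```

```text
t 2.1833 dx dy dz cm 0.19 -0.12 0.08 turn 0.008 pos [0.5542 0.176  0.0628] yaw -1.733 F [-0.8 -0.8  1.2] open 0.08586095594089421 0.0
```

View pics/p4.png

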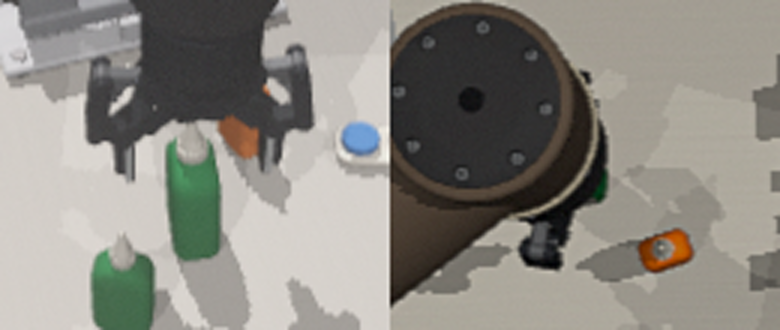

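The fingers straddle the large green bottle with about equal gaps, and its nozzle is under the palm at crop (193,130). I'll close the gripper.

Call:
{"api": "servo_tool", "payload": {"plan": [{"dx": 0, "dy": 0, "dz": 0, "turn": 0, "gripper": 0.7}, {"dx": 0, "dy": 0, "dz": 0, "turn": 0, "gripper": 0.5}, {"dx": 0, "dy": 0, "dz": 0, "turn": 0, "gripper": 0.4}, {"dx": 0, "dy": 0, "dz": 0, "turn": 0, "gripper": 0.2}, {"dx": 0, "dy": 0, "dz": 0, "turn": 0, "gripper": 0.2}, {"dx": 0, "dy": 0, "dz": 0, "turn": 0, "gripper": 0.2}, {"dx": 0, "dy": 0, "dz": 0, "turn": 0, "gripper": 0.2}, {"dx": 0, "dy": 0, "dz": 0, "turn": 0, "gripper": 0.2}]}}

```text
time_s: 2.95
position: [0.5554, 0.1755, 0.0642]
tool_rot: [0.001, -0.647, 0.763, -0.0]
ft_force: [-0.6, 0.4, 5.9]
opening: 0.0317
grip_force: 59.6
```

Call:
{"api": "servo_tool", "payload": {"plan": [{"dx": 0, "dy": 0, "dz": -1, "turn": 0, "gripper": 0.2}, {"dx": 0, "dy": 0, "dz": -3, "turn": 0, "gripper": 0.2}, {"dx": 0, "dy": 0, "dz": -6, "turn": 0, "gripper": 0.2}, {"dx": 0, "dy": 0, "dz": -9, "turn": 0, "gripper": 0.2}, {"dx": 0, "dy": 0, "dz": -12, "turn": 0, "gripper": 0.2}, {"dx": 0, "dy": 0, "dz": -15, "turn": 0, "gripper": 0.2}, {"dx": 0, "dy": 0, "dz": -15, "turn": 0, "gripper": 0.2}, {"dx": 0, "dy": 0, "dz": -15, "turn": 0, "gripper": 0.2}]}}

```text
time_s: 3.62
position: [0.5553, 0.1757, 0.2156]
tool_rot: [0.002, -0.647, 0.763, -0.0]
ft_force: [-0.4, 0.1, -2.5]
opening: 0.0319
grip_force: 59.5
```

```bash
python3 go.py .6194 -.102 .215 -1.516; python3 - <<'E'
from h import *
a=ctrl.snapshot("side"); cv2.imwrite("pics/p5.png",cv2.resize(a[120:310,190:360],None,fx=3,fy=3,interpolation=2)[:,:,::-1])
cv2.imwrite("pics/s5.png",a[:,:,::-1])
E
```

```text
t 3.6167 dx dy dz cm 26.35 -10.86 0.06 turn -0.219 pos [0.5553 0.1757 0.2156] yaw -1.735 F [-0.4  0.1 -2.5] open 0.03188628570190908 59.51231651008129
```

View pics/p5.png

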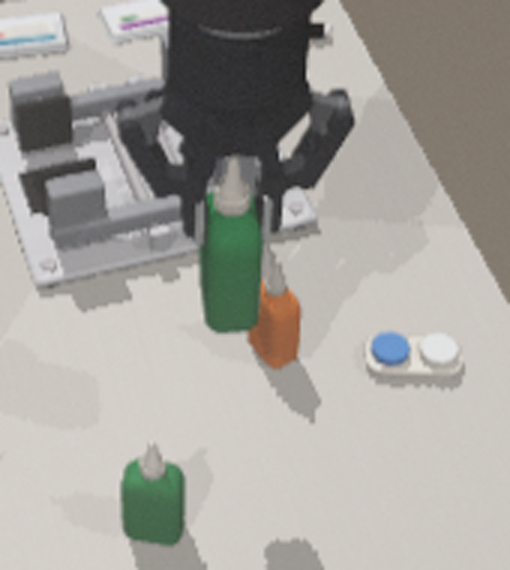

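The bottle is lifted upright in the grip, with its nozzle tip at side (268,173) and its bottom front edge at row 230. I'll estimate the in-grip offset along its width.

```bash
python3 - <<'E'
from h import *
a=-1.735+np.pi/2; R=rz(a); T=np.array([.5553,.1757,.2156-.0642])
im=cv2.imread("pics/s5.png")[:,:,::-1].copy(); m,st,ce=mask_at(im,(267,207)); print("mask box",st,ce, "centroid bottom rows", [int(np.where(m[:,c])[0].max()) for c in range(st[0],st[0]+st[2])])
for u in(-.01,0,.01): 
    p=proj("side",np.array([[0,u,.132],[.017,.026+u,0],[-.017,.026+u,0],[.017,.026+u,.07],[-.017,.026+u,.07]])@R.T+T); print(u,p.round(1).tolist())
E
```

```text
mask box [257 184  20  47 716] [266.83659218 209.02513966] centroid bottom rows [208, 219, 227, 228, 229, 229, 229, 230, 229, 229, 229, 229, 229, 229, 229, 229, 228, 227, 226, 213]
-0.01 [[266.8, 166.5], [257.5, 227.9], [275.3, 226.7], [258.0, 202.5], [276.9, 201.3]]
0 [[267.4, 170.4], [258.0, 231.9], [276.0, 230.7], [258.6, 206.6], [277.6, 205.4]]
0.01 [[268.1, 174.4], [258.6, 236.0], [276.6, 234.8], [259.1, 210.7], [278.3, 209.5]]
```

Call:
{"api": "servo_tool", "payload": {"plan": [{"dx": 3, "dy": -1.2, "dz": 0, "turn": -0.03, "gripper": 0.2}, {"dx": 6, "dy": -2.5, "dz": 0, "turn": -0.06, "gripper": 0.2}, {"dx": 9.5, "dy": -3.9, "dz": 0, "turn": -0.1, "gripper": 0.2}, {"dx": 13, "dy": -5.4, "dz": 0, "turn": -0.14, "gripper": 0.2}, {"dx": 16.5, "dy": -6.8, "dz": 0, "turn": -0.18, "gripper": 0.2}, {"dx": 20, "dy": -8.2, "dz": 0, "turn": -0.22, "gripper": 0.2}, {"dx": 23, "dy": -9.5, "dz": 0, "turn": -0.22, "gripper": 0.2}, {"dx": 25.3, "dy": -10.4, "dz": 0, "turn": -0.22, "gripper": 0.2}, {"dx": 26.35, "dy": -10.9, "dz": 0, "turn": -0.22, "gripper": 0.2}, {"dx": 26.35, "dy": -10.9, "dz": 0, "turn": -0.22, "gripper": 0.2}]}}

```text
time_s: 4.5
position: [0.6185, -0.1049, 0.2112]
tool_rot: [0.001, 0.726, -0.688, -0.001]
ft_force: [0.6, 0.3, -1.1]
opening: 0.0315
grip_force: 59.5
```

Call:
{"api": "servo_tool", "payload": {"plan": [{"dx": 0, "dy": 0, "dz": 0, "turn": 0, "gripper": 0.2}, {"dx": 0, "dy": 0, "dz": 0, "turn": 0, "gripper": 0.2}]}}

```text
time_s: 4.67
position: [0.6187, -0.1018, 0.2124]
tool_rot: [0.0, 0.727, -0.687, -0.001]
ft_force: [-0.2, -0.2, -0.4]
opening: 0.0317
grip_force: 59.5
```

```bash
python3 go.py .6194 -.102 .080 -1.516
```

```text
t 4.6667 dx dy dz cm 0.02 -0.07 13.24 turn 0.001 pos [ 0.6187 -0.1018  0.2124] yaw -1.515 F [-0.2 -0.2 -0.4] open 0.031725525349433605 59.49583388864994
```

Call:
{"api": "servo_tool", "payload": {"plan": [{"dx": 0, "dy": -0.1, "dz": 1.5, "turn": 0, "gripper": 0.2}, {"dx": 0, "dy": -0.1, "dz": 3.5, "turn": 0, "gripper": 0.2}, {"dx": 0, "dy": -0.1, "dz": 5.5, "turn": 0, "gripper": 0.2}, {"dx": 0, "dy": -0.1, "dz": 7.5, "turn": 0, "gripper": 0.2}, {"dx": 0, "dy": -0.1, "dz": 9.5, "turn": 0, "gripper": 0.2}, {"dx": 0, "dy": -0.1, "dz": 11, "turn": 0, "gripper": 0.2}, {"dx": 0, "dy": -0.1, "dz": 12, "turn": 0, "gripper": 0.2}, {"dx": 0, "dy": -0.1, "dz": 12.6, "turn": 0, "gripper": 0.2}, {"dx": 0, "dy": -0.1, "dz": 12.8, "turn": 0, "gripper": 0.2}, {"dx": 0, "dy": -0.1, "dz": 12.8, "turn": 0, "gripper": 0.2}]}}

```text
time_s: 5.5
position: [0.6204, -0.1019, 0.0854]
tool_rot: [-0.0, 0.727, -0.687, 0.0]
ft_force: [0.5, -0.8, -0.3]
opening: 0.0318
grip_force: 59.5
```

```bash
python3 go.py .6194 -.102 .080 -1.516; python3 - <<'E'
from h import *
a=ctrl.snapshot("side")[90:230,160:310]; b=ctrl.snapshot("top")[120:260,260:400]
cv2.imwrite("pics/p6.png",np.hstack([cv2.resize(i,(390,390),interpolation=2) for i in(a,b)])[:,:,::-1])
E
```

```text
t 5.5 dx dy dz cm 0.0 0.1 0.54 turn 0.002 pos [ 0.6204 -0.1019  0.0854] yaw -1.514 F [ 0.5 -0.8 -0.3] open 0.03178283911606275 59.491299614310265
```

View pics/p6.png

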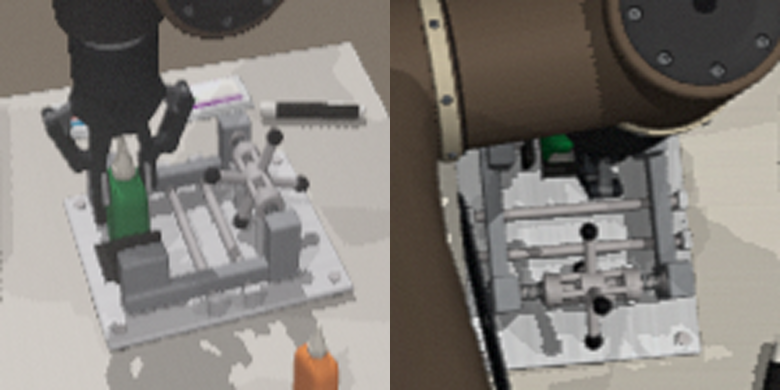

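The bottle hangs between the jaws over the seat (side crop ~128,205). I'll lower it gently until it touches.

Call:
{"api": "servo_tool", "payload": {"plan": [{"dx": 0, "dy": 0.1, "dz": 0.1, "turn": 0, "gripper": 0.2}, {"dx": 0, "dy": 0.1, "dz": 0.2, "turn": 0, "gripper": 0.2}, {"dx": 0, "dy": 0.1, "dz": 0.3, "turn": 0, "gripper": 0.2}, {"dx": 0, "dy": 0.1, "dz": 0.35, "turn": 0, "gripper": 0.2}, {"dx": 0, "dy": 0.1, "dz": 0.4, "turn": 0, "gripper": 0.2}, {"dx": 0, "dy": 0.1, "dz": 0.4, "turn": 0, "gripper": 0.2}]}}

```text
time_s: 6.1
position: [0.6192, -0.1025, 0.0812]
tool_rot: [0.0, 0.727, -0.687, -0.0]
ft_force: [-0.5, -0.0, -0.9]
opening: 0.0318
grip_force: 59.5
```

Call:
{"api": "servo_tool", "payload": {"plan": [{"dx": 0, "dy": 0, "dz": 0.08, "turn": 0, "gripper": 0.2}, {"dx": 0, "dy": 0, "dz": 0.16, "turn": 0, "gripper": 0.2}, {"dx": 0, "dy": 0, "dz": 0.2, "turn": 0, "gripper": 0.2}, {"dx": 0, "dy": 0, "dz": 0.2, "turn": 0, "gripper": 0.2}, {"dx": 0, "dy": 0, "dz": 0.2, "turn": 0, "gripper": 0.2}]}}

```text
time_s: 6.52
position: [0.6193, -0.1025, 0.0793]
tool_rot: [0.0, 0.727, -0.687, -0.0]
ft_force: [-0.1, 0.4, -0.6]
opening: 0.0316
grip_force: 59.5
```

Call:
{"api": "servo_tool", "payload": {"plan": [{"dx": 0, "dy": 0, "dz": 0.06, "turn": 0, "gripper": 0.2}, {"dx": 0, "dy": 0, "dz": 0.12, "turn": 0, "gripper": 0.2}, {"dx": 0, "dy": 0, "dz": 0.16, "turn": 0, "gripper": 0.2}, {"dx": 0, "dy": 0, "dz": 0.16, "turn": 0, "gripper": 0.2}, {"dx": 0, "dy": 0, "dz": 0.16, "turn": 0, "gripper": 0.2}]}}

```text
time_s: 6.93
position: [0.6195, -0.1025, 0.0792]
tool_rot: [-0.0, 0.727, -0.687, 0.0]
ft_force: [-3.3, 1.8, 9.5]
opening: 0.0319
grip_force: 60.6
```

Contact: 9.5 N. I'll relax 1 mm, release and rise.

Call:
{"api": "servo_tool", "payload": {"plan": [{"dx": 0, "dy": 0, "dz": -0.1, "turn": 0, "gripper": 0.2}, {"dx": 0, "dy": 0, "dz": -0.1, "turn": 0, "gripper": 0.42}, {"dx": 0, "dy": 0, "dz": -0.1, "turn": 0, "gripper": 0.5}, {"dx": 0, "dy": 0, "dz": -0.1, "turn": 0, "gripper": 0.6}, {"dx": 0, "dy": 0, "dz": -0.1, "turn": 0, "gripper": 0.8}, {"dx": 0, "dy": 0, "dz": -0.1, "turn": 0, "gripper": 0.9}, {"dx": 0, "dy": 0, "dz": -0.1, "turn": 0, "gripper": 0.9}, {"dx": 0, "dy": 0, "dz": -0.1, "turn": 0, "gripper": 0.9}, {"dx": 0, "dy": 0, "dz": -0.1, "turn": 0, "gripper": 0.9}]}}

```text
time_s: 7.68
position: [0.6192, -0.1025, 0.0786]
tool_rot: [0.0, 0.727, -0.687, -0.0]
ft_force: [0.0, 0.4, -0.9]
opening: 0.077
grip_force: 0.0
```

Call:
{"api": "servo_tool", "payload": {"plan": [{"dx": 0, "dy": 0, "dz": -1, "turn": 0, "gripper": 0.9}, {"dx": 0, "dy": 0, "dz": -3, "turn": 0, "gripper": 0.9}, {"dx": 0, "dy": 0, "dz": -5, "turn": 0, "gripper": 0.9}, {"dx": 0, "dy": 0, "dz": -8, "turn": 0, "gripper": 0.9}, {"dx": 0, "dy": 0, "dz": -11, "turn": 0, "gripper": 0.9}, {"dx": 0, "dy": 0, "dz": -12, "turn": 0, "gripper": 0.9}, {"dx": 0, "dy": 0, "dz": -12, "turn": 0, "gripper": 0.9}]}}

```text
time_s: 8.27
position: [0.6212, -0.1026, 0.2035]
tool_rot: [-0.002, 0.727, -0.687, 0.003]
ft_force: [-0.0, 0.0, -0.2]
opening: 0.0767
grip_force: 0.0
```

```bash
python3 go.py .446 -.1116 .20 0.055; python3 - <<'E'
from fit import *
a=ctrl.snapshot("side"); cv2.imwrite("pics/s7.png",a[:,:,::-1])
m,st,ce=mask_at(a,(208,170)); print(st,ce)
R=rz(.0554); T=np.array([.6194,-.102,.015])
print(proj("side",np.array([[0,0,.132],[.017,.026,.0],[-.017,.026,0],[.017,0,.07],[-.017,0,.07]])@R.T+T).round(1))
cv2.imwrite("pics/p7.png",cv2.resize(a[100:240,160:310],None,fx=4,fy=4,interpolation=2)[:,:,::-1])
E
```

```text
t 8.2667 dx dy dz cm -0.09 17.54 0.35 turn -1.569 pos [ 0.6212 -0.1026  0.2035] yaw -1.514 F [-0.   0.  -0.2] open 0.07674599961005979 0.0
[199 152  18  24 293] [207.77474403 164.2662116 ]
[[206.5 139.7]
 [205.8 189.2]
 [219.1 186.3]
 [201.3 161.3]
 [215.  158.5]]
```

View pics/p7.png

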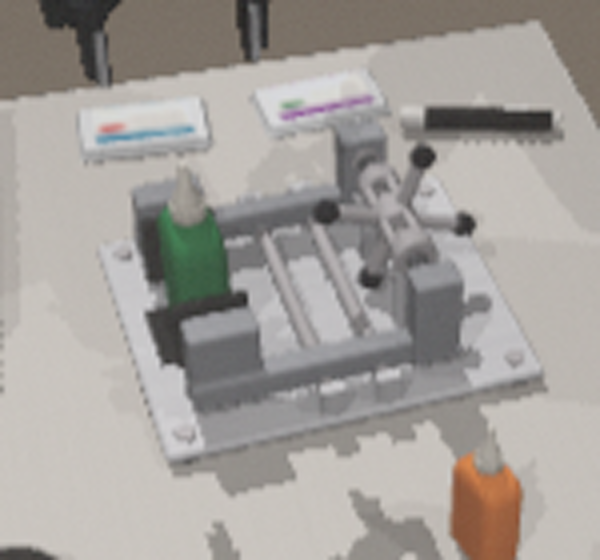

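The bottle stands upright on the seat between the open jaws, with its nozzle tip at side (207,142) against the predicted (206.5,140). The spokes are unmoved. Next I'll shut the gripper and go behind the upper spoke.

Call:
{"api": "servo_tool", "payload": {"plan": [{"dx": 0, "dy": 2, "dz": 0, "turn": -0.12, "gripper": 0}, {"dx": 0, "dy": 4, "dz": 0, "turn": -0.24, "gripper": 0}, {"dx": 0, "dy": 6, "dz": 0, "turn": -0.36, "gripper": 0}, {"dx": 0, "dy": 8, "dz": 0, "turn": -0.48, "gripper": 0}, {"dx": 0, "dy": 10, "dz": 0, "turn": -0.6, "gripper": 0}, {"dx": 0, "dy": 12, "dz": 0, "turn": -0.72, "gripper": 0}, {"dx": 0, "dy": 14, "dz": 0, "turn": -0.84, "gripper": 0}, {"dx": 0, "dy": 16, "dz": 0, "turn": -0.96, "gripper": 0}, {"dx": 0, "dy": 17.5, "dz": 0, "turn": -1.08, "gripper": 0}, {"dx": 0, "dy": 17.5, "dz": 0, "turn": -1.2, "gripper": 0}]}}

```text
time_s: 9.15
position: [0.4411, -0.1125, 0.198]
tool_rot: [-0.0, 0.988, -0.154, -0.001]
ft_force: [0.5, 0.3, 0.4]
opening: -0.0001
grip_force: 0.0
```

Call:
{"api": "servo_tool", "payload": {"plan": [{"dx": 0, "dy": 0, "dz": 0, "turn": -0.12, "gripper": 0}, {"dx": 0, "dy": 0, "dz": 0, "turn": -0.24, "gripper": 0}, {"dx": 0, "dy": 0, "dz": 0, "turn": -0.37, "gripper": 0}, {"dx": 0, "dy": 0, "dz": 0, "turn": -0.37, "gripper": 0}, {"dx": 0, "dy": 0, "dz": 0, "turn": -0.37, "gripper": 0}]}}

```text
time_s: 9.57
position: [0.444, -0.1123, 0.1981]
tool_rot: [0.0, 1.0, 0.026, -0.001]
ft_force: [-0.1, -0.2, 0.7]
opening: -0.0001
grip_force: 0.0
```

```bash
python3 go.py .446 -.1116 .088 0.055
```

```text
t 9.5667 dx dy dz cm 0.21 -0.06 11.01 turn -0.003 pos [ 0.444  -0.1123  0.1981] yaw 0.052 F [-0.1 -0.2  0.7] open -0.00013689404461833367 0.0
```

Call:
{"api": "servo_tool", "payload": {"plan": [{"dx": 0, "dy": 0, "dz": 3, "turn": 0, "gripper": 0}, {"dx": 0, "dy": 0, "dz": 6, "turn": 0, "gripper": 0}, {"dx": 0, "dy": 0, "dz": 8.5, "turn": 0, "gripper": 0}, {"dx": 0, "dy": 0, "dz": 10.2, "turn": 0, "gripper": 0}, {"dx": 0, "dy": 0, "dz": 11, "turn": 0, "gripper": 0}, {"dx": 0, "dy": 0, "dz": 11, "turn": 0, "gripper": 0}]}}

```text
time_s: 10.07
position: [0.4432, -0.1124, 0.0869]
tool_rot: [0.0, 1.0, 0.026, -0.002]
ft_force: [0.2, -0.2, 0.0]
opening: -0.0001
grip_force: 0.0
```

Call:
{"api": "servo_tool", "payload": {"plan": [{"dx": 0.7, "dy": 0, "dz": 0, "turn": 0, "gripper": 0}, {"dx": 1.4, "dy": 0, "dz": 0, "turn": 0, "gripper": 0}, {"dx": 2.1, "dy": 0, "dz": 0, "turn": 0, "gripper": 0}, {"dx": 2.8, "dy": 0, "dz": 0, "turn": 0, "gripper": 0}, {"dx": 3.5, "dy": 0, "dz": 0, "turn": 0, "gripper": 0}, {"dx": 4.2, "dy": 0, "dz": 0, "turn": 0, "gripper": 0}, {"dx": 4.9, "dy": 0, "dz": 0, "turn": 0, "gripper": 0}, {"dx": 5.6, "dy": 0, "dz": 0, "turn": 0, "gripper": 0}]}}

```text
time_s: 10.73
position: [0.4944, -0.11, 0.0876]
tool_rot: [0.0, 1.0, 0.026, -0.006]
ft_force: [-16.9, -0.8, 4.3]
opening: -0.0003
grip_force: 7.9
```

```bash
python3 go.py .515 -.108 .088 0.055
```

```text
t 10.7333 dx dy dz cm 2.07 -0.09 -0.04 turn -0.003 pos [ 0.4944 -0.11    0.0876] yaw 0.052 F [-16.9  -0.8   4.3] open -0.00030003127238708015 7.9358502477407455
```

Call:
{"api": "servo_tool", "payload": {"plan": [{"dx": 0.4, "dy": 0, "dz": 0, "turn": 0, "gripper": 0}, {"dx": 0.8, "dy": 0, "dz": 0, "turn": 0, "gripper": 0}, {"dx": 1.1, "dy": 0, "dz": 0, "turn": 0, "gripper": 0}, {"dx": 1.4, "dy": 0, "dz": 0, "turn": 0, "gripper": 0}, {"dx": 1.6, "dy": 0, "dz": 0, "turn": 0, "gripper": 0}, {"dx": 1.7, "dy": 0, "dz": 0, "turn": 0, "gripper": 0}, {"dx": 1.7, "dy": 0, "dz": 0, "turn": 0, "gripper": 0}]}}

```text
time_s: 11.32
position: [0.5176, -0.1084, 0.0895]
tool_rot: [0.0, 1.0, 0.027, -0.0]
ft_force: [-5.0, -1.0, 2.7]
opening: -0.0002
grip_force: 2.6
```

```bash
python3 go.py .515 -.108 .088 0.055; python3 - <<'E'
from h import *
a=ctrl.snapshot("side"); b=ctrl.snapshot("top")[120:260,260:400]
cv2.imwrite("pics/p8.png",np.hstack([cv2.resize(i,(390,390),interpolation=2) for i in(a[90:230,160:310],b)])[:,:,::-1])
E
```

```text
t 11.3167 dx dy dz cm -0.26 -0.06 0.15 turn -0.0 pos [ 0.5176 -0.1084  0.0895] yaw 0.055 F [-5.  -1.   2.7] open -0.0001599596097121148 2.623279094696045
```

View pics/p8.png

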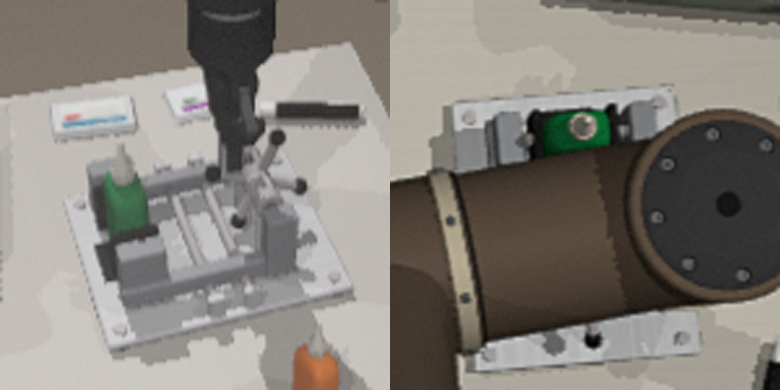

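The jaws have drawn in and the bottle is upright (side crop ~125,200). This first stroke is at about 1.9 rad. I'll lift over and take the next spoke.

Call:
{"api": "servo_tool", "payload": {"plan": [{"dx": -0.5, "dy": 0, "dz": 0, "turn": 0, "gripper": 0}, {"dx": -0.6, "dy": 0, "dz": -2, "turn": 0, "gripper": 0}, {"dx": -0.6, "dy": 0, "dz": -5, "turn": 0, "gripper": 0}, {"dx": -0.6, "dy": 0, "dz": -8, "turn": 0, "gripper": 0}, {"dx": -0.6, "dy": 0, "dz": -9, "turn": 0, "gripper": 0}, {"dx": -3, "dy": 0, "dz": -9, "turn": 0, "gripper": 0}, {"dx": -5.5, "dy": 0, "dz": -9, "turn": 0, "gripper": 0}, {"dx": -7.5, "dy": 0, "dz": -9, "turn": 0, "gripper": 0}, {"dx": -7.5, "dy": 0, "dz": -9, "turn": 0, "gripper": 0}, {"dx": -7.5, "dy": 0, "dz": -9, "turn": 0, "gripper": 0}]}}

```text
time_s: 12.25
position: [0.4428, -0.1122, 0.1795]
tool_rot: [-0.0, 1.0, 0.028, 0.002]
ft_force: [-0.1, -0.2, 0.6]
opening: -0.0003
grip_force: 0.0
```

```bash
python3 go.py .443 -.1118 .088 0.055; python3 - <<'E'
from h import *
from scipy.optimize import minimize_scalar
a=ctrl.snapshot("side"); g=cv2.cvtColor(a,cv2.COLOR_RGB2GRAY).astype(float)
def sc(th):
    p=proj("side",np.array(balls(.4896,-.1092,.0554,th))); s=0
    for u,v in p:
        yy,xx=np.mgrid[:384,:512]; s+=g[(xx-u)**2+(yy-v)**2<6].mean()
    return s/4
t=np.arange(.35,.35+np.pi/2,.05); v=[sc(i) for i in t]; k=np.argsort(v)[:4]; print([(round(t[i],2),round(t[i]+np.pi/2,2),round(v[i])) for i in k])
m,st,ce=mask_at(a,(208,164)); print(st,ce)
E
```

```text
t 12.25 dx dy dz cm 0.02 -0.04 9.15 turn 0.0 pos [ 0.4428 -0.1122  0.1795] yaw 0.055 F [-0.1 -0.2  0.6] open -0.00033693606967075774 0.0
[(np.float64(1.85), np.float64(3.42), 65), (np.float64(1.9), np.float64(3.47), 69), (np.float64(0.35), np.float64(1.92), 71), (np.float64(1.8), np.float64(3.37), 78)]
[200 152  17  21 262] [207.66793893 163.30916031]
```

The angle is about 1.87 rad. Second stroke now.

Call:
{"api": "servo_tool", "payload": {"plan": [{"dx": 0, "dy": 0, "dz": 3, "turn": 0, "gripper": 0}, {"dx": 0, "dy": 0, "dz": 6, "turn": 0, "gripper": 0}, {"dx": 0, "dy": 0, "dz": 8.2, "turn": 0, "gripper": 0}, {"dx": 0, "dy": 0, "dz": 9.1, "turn": 0, "gripper": 0}, {"dx": 0, "dy": 0, "dz": 9.1, "turn": 0, "gripper": 0}, {"dx": 0, "dy": 0, "dz": 9.1, "turn": 0, "gripper": 0}]}}

```text
time_s: 12.8
position: [0.4435, -0.1124, 0.088]
tool_rot: [0.0, 1.0, 0.028, -0.0]
ft_force: [-0.1, 0.2, -0.1]
opening: -0.0001
grip_force: 0.0
```

Call:
{"api": "servo_tool", "payload": {"plan": [{"dx": 0.6, "dy": 0, "dz": 0, "turn": 0, "gripper": 0}, {"dx": 1.2, "dy": 0, "dz": 0, "turn": 0, "gripper": 0}, {"dx": 1.8, "dy": 0, "dz": 0, "turn": 0, "gripper": 0}, {"dx": 2.4, "dy": 0, "dz": 0, "turn": 0, "gripper": 0}, {"dx": 3.0, "dy": 0, "dz": 0, "turn": 0, "gripper": 0}, {"dx": 3.6, "dy": 0, "dz": 0, "turn": 0, "gripper": 0}, {"dx": 4.2, "dy": 0, "dz": 0, "turn": 0, "gripper": 0}, {"dx": 4.7, "dy": 0, "dz": 0, "turn": 0, "gripper": 0}, {"dx": 5.0, "dy": 0, "dz": 0, "turn": 0, "gripper": 0}]}}

```text
time_s: 13.55
position: [0.4882, -0.1102, 0.0873]
tool_rot: [0.0, 1.0, 0.027, -0.004]
ft_force: [-15.9, 0.6, 5.6]
opening: 0.0001
grip_force: 7.7
```

```bash
python3 go.py .512 -.108 .088 0.055
```

```text
t 13.55 dx dy dz cm 2.38 -0.09 -0.07 turn -0.001 pos [ 0.4882 -0.1102  0.0873] yaw 0.054 F [-15.9   0.6   5.6] open 0.00012002964239663153 7.732933089137077
```

Call:
{"api": "servo_tool", "payload": {"plan": [{"dx": 0.3, "dy": 0, "dz": 0, "turn": 0, "gripper": 0}, {"dx": 0.6, "dy": 0, "dz": 0, "turn": 0, "gripper": 0}, {"dx": 0.9, "dy": 0, "dz": 0, "turn": 0, "gripper": 0}, {"dx": 1.2, "dy": 0, "dz": 0, "turn": 0, "gripper": 0}, {"dx": 1.5, "dy": 0, "dz": 0, "turn": 0, "gripper": 0}, {"dx": 1.8, "dy": 0, "dz": 0, "turn": 0, "gripper": 0}, {"dx": 1.9, "dy": 0, "dz": 0, "turn": 0, "gripper": 0}, {"dx": 1.9, "dy": 0, "dz": 0, "turn": 0, "gripper": 0}, {"dx": 1.9, "dy": 0, "dz": 0, "turn": 0, "gripper": 0}]}}

```text
time_s: 14.3
position: [0.5097, -0.1092, 0.0881]
tool_rot: [0.0, 1.0, 0.027, -0.002]
ft_force: [-7.9, -1.7, 4.8]
opening: -0.0001
grip_force: 3.8
```

Call:
{"api": "servo_tool", "payload": {"plan": [{"dx": -0.6, "dy": 0, "dz": 0, "turn": 0, "gripper": 0}, {"dx": -0.8, "dy": 0, "dz": -2, "turn": 0, "gripper": 0}, {"dx": -0.8, "dy": 0, "dz": -5, "turn": 0, "gripper": 0}, {"dx": -0.8, "dy": 0, "dz": -8, "turn": 0, "gripper": 0}, {"dx": -0.8, "dy": 0, "dz": -11, "turn": 0, "gripper": 0}, {"dx": -4, "dy": 0, "dz": -12, "turn": 0, "gripper": 0}, {"dx": -7, "dy": 0, "dz": -12, "turn": 0, "gripper": 0}, {"dx": -7, "dy": 0, "dz": -12, "turn": 0, "gripper": 0}, {"dx": -7, "dy": 0, "dz": -12, "turn": 0, "gripper": 0}]}}

```text
time_s: 15.05
position: [0.4415, -0.1124, 0.2095]
tool_rot: [-0.0, 1.0, 0.028, 0.002]
ft_force: [0.2, -0.1, 0.1]
opening: -0.0001
grip_force: 0.0
```

```bash
python3 - <<'E'
from h import *
a=ctrl.snapshot("side"); g=cv2.cvtColor(a,cv2.COLOR_RGB2GRAY).astype(float); yy,xx=np.mgrid[:384,:512]
def sc(th):
    return np.mean([g[(xx-u)**2+(yy-v)**2<6].mean() for u,v in proj("side",np.array(balls(.4896,-.1092,.0554,th)))])
t=np.arange(1.95,3.5,.05); v=[sc(i) for i in t]; k=np.argsort(v)[:4]; print([(round(t[i],2),round(v[i])) for i in k])
m,st,ce=mask_at(a,(208,164)); print(st,ce)
# nozzle: bright greyish pixels above body
hsv=cv2.cvtColor(a,cv2.COLOR_RGB2HSV); b=cv2.imread("pics/s7.png")[:,:,::-1]
print("mean abs diff to earlier nozzle patch",np.abs(a[138:156,196:218].astype(int)-b[138:156,196:218]).mean())
for n,p in {"case":(328,238),"pot":(164,252),"drop":(172,287)}.items():
    o=cv2.imread("pics/side0.png")[:,:,::-1]; x,y=p; print(n,np.abs(a[y-14:y+14,x-16:x+16].astype(int)-o[y-14:y+14,x-16:x+16]).mean())
E
```

```text
[(np.float64(3.35), 66), (np.float64(3.4), 69), (np.float64(3.3), 80), (np.float64(3.45), 81)]
[200 153  17  19 244] [207.79918033 162.95901639]
mean abs diff to earlier nozzle patch 12.968855218855218
case 22.007068452380953
pot 1.841889880952381
drop 1.6439732142857142
```

```bash
python3 - <<'E'
from h import *
o=cv2.imread("pics/side0.png")[:,:,::-1].copy()
for a in(o,ctrl.snapshot("side")):
    m=cv2.inRange(cv2.cvtColor(a,cv2.COLOR_RGB2HSV),(100,120,60),(125,255,255)); m[:, :290]=0
    n,l,st,ce=cv2.connectedComponentsWithStats(m); k=1+st[1:,4].argmax(); print(st[k],ce[k], a[225:250,312:346].mean())
    # bottle nozzle: light low-saturation pixels in patch
    w=a[136:158,197:217].astype(int); print("noz",w.mean(axis=(1,2)).round()[:12])
E
```

```text
[315 232  11   8  73] [319.82191781 235.50684932] 166.66509803921568
noz [169. 164. 168. 183. 189. 189. 189. 186. 179. 170. 165. 164.]
[321 234   5   6  11] [322.90909091 236.63636364] 150.83333333333334
noz [162. 157. 160. 176. 182. 181. 178. 176. 175. 176. 175. 171.]
```

```bash
python3 - <<'E'
from h import *
o=cv2.imread("pics/side0.png")[:,:,::-1].copy(); a=ctrl.snapshot("side"); t=ctrl.snapshot("top"); ot=cv2.imread("pics/top0.png")[:,:,::-1].copy()
for n,im in(("s0",o),("s",a)):
    m=cv2.inRange(cv2.cvtColor(im,cv2.COLOR_RGB2HSV),(95,70,10),(130,255,255)); m[:, :300]=0;m[:220]=0;m[260:]=0;m[:,360:]=0
    print(n,cv2.connectedComponentsWithStats(m)[2][1:].tolist())
r=cv2.matchTemplate(a[210:270,290:370],o[228:248,310:346],cv2.TM_CCOEFF_NORMED); print("side match",cv2.minMaxLoc(r),"expect (20,18)")
r=cv2.matchTemplate(t[235:295,200:260],ot[250:282,216:242],cv2.TM_CCOEFF_NORMED); print("top match",cv2.minMaxLoc(r),"expect (16,15)")
E
```

```text
s0 [[314, 231, 12, 11, 103]]
s [[314, 231, 12, 11, 103]]
side match (-0.5135884881019592, 0.7469920516014099, (1, 19), (20, 18)) expect (20,18)
top match (-0.3121882379055023, 0.26227444410324097, (0, 0), (2, 23)) expect (16,15)
```

The case hasn't moved; the earlier difference was only shadow. The turnbuckle is at about 3.37 rad and the bottle is upright, so I'll hand in.

```bash
python3 -c "
from cell import ctrl
print(ctrl.hand_in())"
```

```text
the job is handed in; nothing more can be done
None
```

I handed the job in: the larger green bottle stands upright on the seat, released, with the turnbuckle at about 3.37 rad by camera; I inferred the pad pressure from that angle and did not measure it, and the lens case, pot and dropper have not moved.

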